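# Light the board and hold the moisture probe on the pencilled mark

## Task

Swing the bench lamp round until its head hangs over the half of the board that has no pencil mark, and leave it there. Then take the pen-shaped moisture probe from its wooden stand and hold it upright with its sprung tip on the ringed pencil cross, pressed gently so that the tip is pushed about half way in. Finish while still holding it there, and leave the other things on the bench alone.

Things in the scene. Friction and masses are not known exactly. Their poses are not given: they have to be found in the camera images.
- board: flat pale wooden board fixed on the bench, 140 (x) by 440 (y) by 30 mm thick, top 30 mm above the bench. Origin: centre of its underside; its long axis is its y, z up. The pencil mark lies always on its -y half (60 to 160 mm from its middle); the +y half has no mark, only a small round brown knot. A dark strip runs along the -y end
- mark_c (a point): centre of the pencil mark on the board's top face (30 mm above the bench): a dark carpenter's-pencil ring 24 mm across with a cross of two 40 mm lines through its centre
- lamp_pivot (a point): on the vertical turning axis of the bench lamp, at the height of its arm (217 mm above the bench). The lamp is a round dark foot 124 mm across, a post 18 mm thick, and one level arm 14 mm thick with the head at its end, 280 mm from the axis. The foot does not move
- lamp_grip (a point): lamp grip: upright black stub 16 mm thick, 235 to 295 mm above the bench, on the axis of the lamp head; the point is on its axis at 270 mm. Below it is the grey conical head, 48 mm across at its top (235 mm), 96 mm at its rim (165 mm above the bench). The grip stays upright and moves on a level circle of 280 mm radius about lamp_pivot
- lamp_arm (a joint): turn of the lamp arm, rad: 0 when the arm points from the pivot to -x (towards the robot), growing counter-clockwise seen from above (so the arm points to -y at 1.57). Limits -0.2 to 2.2. A stiff friction joint (0.5 N m, about 2 N at the grip): it stays where it is left, without a spring
- stand: light wooden block fixed on the bench, 70 by 70 by 75 mm high, with an upright 19 mm hole through its middle. Origin: centre of its underside
- probe: pen-shaped moisture probe, 0.12 kg, 150 mm long, loose and upright in the stand, tip down. Origin: end of the sprung tip when fully out; z up along the probe. From the origin: 6 mm tip rod to 20 mm; 16 mm steel nose to 60 mm; black collar 34 mm across, 60 to 66 mm (rests on the stand, so the origin starts 15 mm above the bench); grey round grip 22 mm thick, 66 to 150 mm. Lift over 60 mm to clear
- probe_tip (a point): rounded end of the sprung tip rod of the probe (moves with it)
- plunger (a joint): how far the sprung tip is pushed into the probe, m: 0 fully out, 0.012 fully in. Its spring takes 0.7 N to start and 350 N/m after that: about 2.8 N half way (0.006), 4.9 N fully in
- jar: bystander: closed glass jar with steel cap, 60 mm across, 85 mm high; origin centre of its underside
- tape: bystander: black tape measure 70 by 36 by 62 mm high; origin centre of its underside
- offcut: bystander: dark wooden block 60 by 90 by 28 mm high; origin centre of its underside
- driver: bystander: screwdriver with a wooden handle, lying on the bench
Mind the look-alikes: they are no part of the job. Leave any green look-alike of the probe alone.

How it is judged:
By the outcome, as a careful person would: the job done as asked, in the order asked, and still so for the second after the job is handed in, while the arm keeps its last pose, push and grip.
It also fails if it takes over 53 s, if anything falls off the work surface, if the arm or the gripper's body presses on something with over 40 N, if the wrist force passes 120 N, or if a joint passes its speed limit or range.

## Robot

A 7-joint arm with a two-finger parallel gripper is mounted at the origin on the work surface. World frame = base frame: x ahead of the robot, y to its left, z up, the work surface at z = 0. Lengths are in m, angles in rad, forces in N, time in s.
With the tool pointing down it reaches from about 0.425 to 0.875 m from the base axis. Payload 4.7 kg.
Tool frame: the origin (TCP) lies on the mounting face of the last link; the fingertips stand 182 mm ahead of it and the grasp point (between the pads) lies 164 mm ahead of it; z points along the fingers, y is the direction in which the jaws open and shut (so a half turn about z gives the same grasp; the last joint's range is limited). The gripper opens to 87 mm and grips with 3 to 60 N. Pads are 19 mm wide; open, the fingers measure 117 mm over their backs; the gripper's body (75 mm by 190 mm) begins 51 mm behind the grasp point.
Start: joints at [-1.184, 0.321, -0.07, 1.45, 0.023, 1.371, -0.057], TCP at [0.237, 0.605, 0.405] pointing down, gripper open.
Joint ranges: [-2.86, 2.86], [-0.3, 2.09], [-1.38, 1.24], [0.06, 2.45], [-1.56, 4.7], [0.09, 2.05], [-2.69, 2.69]. Speed limits (rad/s): [2.57, 2.57, 3.14, 3.14, 3.14, 3.14, 3.14].

## Interface

Orientations are given as a rotation vector (axis times angle).
In Python, from bench import ctrl gives the robot as it stands. The module is installed in compiled form; this text tells all that it offers.
- The arm moves only by the tool play_rows, never from a script. Its argument "targets" is text: rows parted by semicolons, each of 7 numbers parted by spaces: the shift along the tool's x, y, z in cm, then the turn, a rotation vector about the tool's x, y, z in rad, then the opening, from -1 (shut) to 1 (fully open). In form: x y z ax ay az grip; .... A call has 1 to 20 rows; each row shifts and turns the pose as measured when the row begins, along the tool's axes as they then stand; what a row does not reach is not made up. A row lasts 1/8 s, in which the tool goes at most 62.5 mm and 10.7 degrees, less where a joint would pass 70% of its speed; a pose out of reach is approached as far as the arm can. A call is refused whole if a number of a shift passes 6.25 or a number of a turn 0.188, either way. A call with a gripper value outside its range is refused whole. The fingers move at their own pace and stop on an object; "newtons" is the grip in N (left out, the last holds). Time passes only in rows, so rows that do not move let the fingers close. It gives the time, the measured TCP pose, the force and the opening at its end, in the units of the state.
- ctrl.get_state(): the state, without advancing time (a new reading comes with each control period).
- ctrl.get_image(name): name is "scene" or "top"; returns a dict with "pixels" (420x560x3 uint8, blue, green, red), "depth" (420x560 float32, m along the optical axis (not along the pixel's ray), 0 where there is no reading), "intrinsics" (3x3 intrinsics, pixels), "R" (3x3) and "t" (3): a world point X has camera coordinates R X + t. Camera axes: x right, y down, z forward; pixel columns grow to the right and rows downward; lengths in m; the calibration is good to about 2 mm. A picture is of the moment at which its call begins.
- ctrl.close_job(): hands the job in, once; it reports no verdict.
The state is a dict: "time": time; "joint_positions": joint angles; "qd": joint speeds; "joint_torque": joint torques, N m; "position": TCP position; "tool_rot": TCP orientation; "ft_force": force on the tool from outside, world axes, zero at the start; "torque": the same for the moment, N m; "grip_width": opening from 0.0 (shut) to 1.0 (fully open).
Only numpy, scipy, OpenCV 4.12 (cv2) and the standard library are available. Lean on these libraries where they do the work, as an engineer would, in place of code of your own. Each camera call takes 0.05 s, during which the arm holds its last target.

## Working session

There is one attempt and no reset: what is moved stays moved. The work goes in short steps, Python scripts to look and compute and a tool call to move; the robot and the scene stay as the last step left them, time stands still between calls to the robot, and variables do not carry over. Pictures are saved under pics/ and viewed, and the job is handed in when it is done.

Besides the shell and the picture viewer there is one more tool, called after ">>>" as name(argument=value, ...) on one line, values as JSON. play_rows: Moves the arm, as the interface text tells. Its arguments: {"type":"object","properties":{"targets":{"type":"string"},"newtons":{"type":"number"}},"required":["targets"]}

```bash
mkdir -p pics; cat > h.py <<'E'
import numpy as np,cv2
from bench import ctrl
def shot(n,f):
    d=ctrl.get_image(n); cv2.imwrite(f'pics/{f}.png',d['pixels']); np.savez(f'pics/{f}.npz',**d); return d
def w(d,u,v,z=None):
    K,R,t=d['intrinsics'],d['R'],d['t']
    r=np.linalg.inv(K)@[u,v,1]; o=-R.T@t; g=R.T@r
    if z is None:
        return o+g*d['depth'][int(round(v)),int(round(u))]
    return o+g*(z-o[2])/g[2]
def pix(d,X):
    c=d['R']@np.array(X)+d['t']; p=d['intrinsics']@c; return p[:2]/p[2]
E
python3 - <<'E'
from h import *
for n in('scene','top'):
    d=shot(n,n+'1'); print(n,-d['R'].T@d['t'],d['intrinsics'][0,0],d['R'][2])
s=ctrl.get_state();print({k:np.round(v,3) for k,v in s.items()})
E
```

```text
scene [ 1.2595551  -0.71986391  1.06708038] 396.5333523594505 [-0.53292257  0.5245004  -0.66399764]
top [ 0.34723178 -0.04471283  1.67154872] 534.6744132412583 [ 0.1315085   0.02319586 -0.99104362]
{'time': np.float64(0.1), 'joint_positions': array([-1.184,  0.322, -0.07 ,  1.452,  0.023,  1.371, -0.057]), 'qd': array([-0.002, -0.   , -0.002, -0.003, -0.   ,  0.001, -0.001]), 'joint_torque': array([-1.0000e-03, -4.9257e+01, -4.0600e-01, -3.1340e+01, -6.4000e-02,
        3.9000e-02,  0.0000e+00]), 'position': array([0.237, 0.605, 0.404]), 'tool_rot': array([-5.820e-01, -3.087e+00,  3.000e-03]), 'ft_force': array([-0.26 ,  0.006, -0.315]), 'torque': array([-0.038,  0.01 , -0.017]), 'grip_width': np.float64(1.001)}
```

View pics/scene1.png

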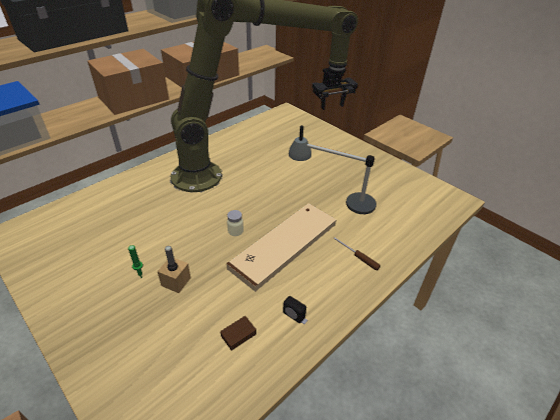

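View pics/top1.png

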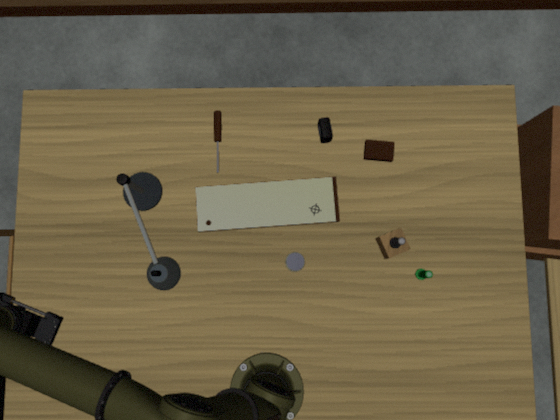

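The top view shows the board at about (195–337, 178–231), with the pencil mark near (315,209) and the knot near (208,222). The lamp pivot is near (124,179) and its grip near (157,272). There are two pen-shaped things: a grey and black one in the wooden stand at (397,242), and a green one with no stand at (425,274). The one in the stand fits the description, so I'll check it in an enlarged crop.

```bash
python3 - <<'E'
from h import *
t=dict(np.load('pics/top1.npz'));s=dict(np.load('pics/scene1.npz'))
def crop(d,u0,v0,w_,h_,k): return cv2.resize(d['pixels'][v0:v0+h_,u0:u0+w_],None,fx=k,fy=k,interpolation=cv2.INTER_CUBIC)
a=crop(t,360,215,80,75,5);b=crop(s,115,230,80,75,5)
c=crop(t,290,180,80,60,5);e=crop(t,110,165,80,125,3)
cv2.imwrite('pics/c1.png',np.hstack([a,b]));cv2.imwrite('pics/c2.png',np.vstack([np.hstack([c,np.zeros((300,0,3),np.uint8)])]));cv2.imwrite('pics/c3.png',e)
f=lambda *a:np.round(w(*a),4)
print('mark',f(t,315,209,.03),f(s,250,258,.03),f(t,315,209))
print('knot',f(t,208,222,.03),f(s,307.5,210,.03))
print('corners',[f(t,u,v,.03) for u,v in((195,188),(335,177),(338,221),(198,231))])
print('grip',f(t,156,272.5,.295),f(s,301.5,127,.295))
print('pivot',f(t,124,179,.23),f(s,370,160,.23))
print('probe top',f(t,402,241,.165),f(t,402,241),f(s,169,247.5,.165))
print('stand depth',f(t,388,250),f(s,172,268))
print('jar',f(t,295,262,.085))
E
```

```text
mark [ 0.5452 -0.1511  0.03  ] [ 0.5465 -0.1515  0.03  ] [ 0.545  -0.151   0.0318]
knot [0.5067 0.1797 0.03  ] [0.5082 0.1767 0.03  ]
corners [array([0.6134, 0.2216, 0.03  ]), array([ 0.645 , -0.2146,  0.03  ]), array([ 0.5076, -0.2211,  0.03  ]), array([0.4789, 0.2103, 0.03  ])]
grip [0.3515 0.2758 0.295 ] [0.356  0.2767 0.295 ]
pivot [0.6074 0.3858 0.23  ] [0.6165 0.38   0.23  ]
probe top [ 0.4372 -0.3842  0.165 ] [ 0.4374 -0.3848  0.1621] [ 0.4405 -0.381   0.165 ]
stand depth [ 0.416  -0.3615  0.0788] [ 0.4484 -0.3903  0.0827]
jar [ 0.3816 -0.0864  0.085 ]
```

View pics/c1.png

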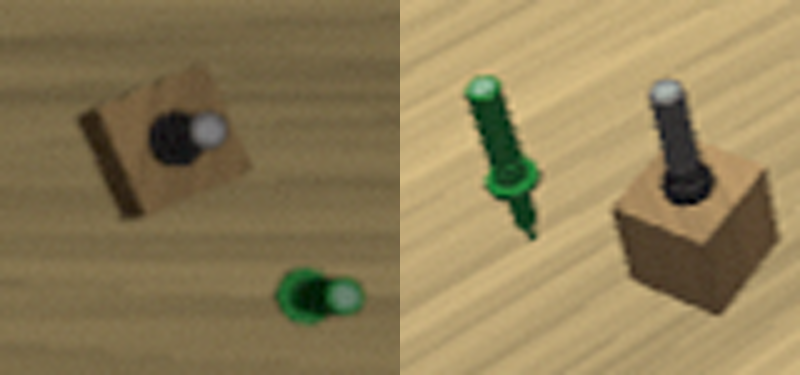

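View pics/c2.png

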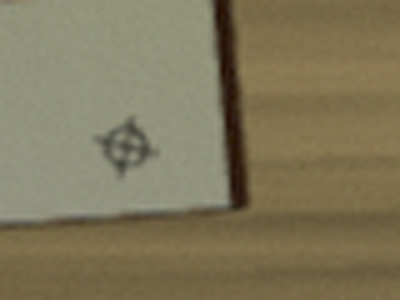

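View pics/c3.png

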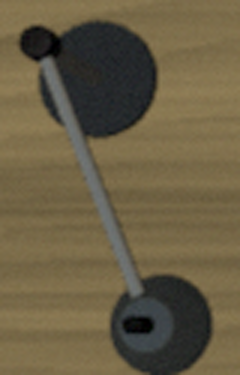

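```bash
python3 - <<'E'
from h import *
t=dict(np.load('pics/top1.npz'));s=dict(np.load('pics/scene1.npz'))
f=lambda *a:np.round(w(*a),4)
print('foot',f(t,142.3,190.9,.01),f(t,142.3,190.9,.02),f(t,150,200))
print('knob',f(t,123,179),f(t,123,179,.23))
for u in range(149,164,1): print(u,f(t,u,273))
print('probe top',f(t,401.4,240.8,.165),f(s,167.9,248.2,.165))
print('collar', f(t,394.6,242.3,.081),f(s,171.9,266.8,.081))
# depth clusters: points by height
H,W=t['depth'].shape
def cloud(d,u0,u1,v0,v1):
    v,u=np.mgrid[v0:v1,u0:u1]; z=d['depth'][v0:v1,u0:u1]
    c=np.stack([u*z,v*z,z],-1).reshape(-1,3)@np.linalg.inv(d['intrinsics']).T
    return (c-d['t'])@d['R']
for nm,d,b in(('t',t,(140,185,250,295)),('s',s,(285,320,120,165))):
    P=cloud(d,*b)
    for lo,hi in((.245,.30),(.285,.31),(.16,.18),(.15,.245)):
        Q=P[(P[:,2]>lo)&(P[:,2]<hi)]; print('head',nm,lo,hi,len(Q),Q.mean(0).round(4) if len(Q) else'',Q.min(0).round(3) if len(Q) else '',Q.max(0).round(3)if len(Q) else '')
P=cloud(t,100,160,165,220)
Q=P[(P[:,2]>.008)&(P[:,2]<.05)];print('foot',len(Q),Q.min(0),Q.max(0))
for nm,d,b in(('t',t,(385,412,230,256)),('s',s,(155,190,240,275))):
    P=cloud(d,*b)
    for lo,hi in((.155,.175),(.1,.15)):
        Q=P[(P[:,2]>lo)&(P[:,2]<hi)]; print('probe',nm,lo,len(Q),Q.mean(0).round(4),(Q.min(0)/2+Q.max(0)/2).round(4))
E
```

```text
foot [0.6085 0.392  0.01  ] [0.6069 0.3894 0.02  ] [0.5772 0.3632 0.0246]
knob [0.6069 0.3878 0.2328] [0.6074 0.3886 0.23  ]
149 [0.3504 0.312  0.2212]
150 [0.3504 0.3075 0.2286]
151 [0.3503 0.2889 0.294 ]
152 [0.3502 0.2843 0.3025]
153 [0.3503 0.2836 0.2947]
154 [0.3502 0.2805 0.2966]
155 [0.3502 0.2788 0.2932]
156 [0.3502 0.2762 0.2929]
157 [0.3502 0.2739 0.2917]
158 [0.3503 0.2758 0.2722]
159 [0.3503 0.2745 0.2663]
160 [0.3503 0.2754 0.2508]
161 [0.3503 0.2749 0.241 ]
162 [0.3503 0.2745 0.2307]
163 [0.3503 0.2706 0.2362]
probe top [ 0.4378 -0.3825  0.165 ] [ 0.4407 -0.3851  0.165 ]
collar [ 0.4385 -0.3812  0.081 ] [ 0.4425 -0.3873  0.081 ]
head t 0.245 0.3 53 [0.3516 0.2798 0.2838] [0.345 0.274 0.247] [0.358 0.289 0.298]
head t 0.285 0.31 35 [0.3518 0.2818 0.294 ] [0.345 0.274 0.286] [0.358 0.289 0.302]
head t 0.16 0.18 77 [0.3517 0.2543 0.1744] [0.306 0.236 0.165] [0.398 0.299 0.18 ]
head t 0.15 0.245 914 [0.3544 0.2742 0.2124] [0.306 0.236 0.165] [0.413 0.326 0.244]
head s 0.245 0.3 52 [0.3557 0.2788 0.2743] [0.345 0.27  0.247] [0.362 0.289 0.298]
head s 0.285 0.31 17 [0.3549 0.2785 0.2933] [0.345 0.271 0.287] [0.361 0.287 0.298]
head s 0.16 0.18 73 [0.3756 0.2572 0.1737] [0.319 0.232 0.165] [0.401 0.305 0.18 ]
head s 0.15 0.245 467 [0.3721 0.2669 0.2062] [0.319 0.232 0.165] [0.428 0.317 0.245]
foot 939 [0.51902542 0.33577319 0.00804459] [0.69240757 0.52512957 0.04883174]
probe t 0.155 48 [ 0.4392 -0.3832  0.1648] [ 0.4388 -0.3837  0.1654]
probe t 0.1 31 [ 0.438  -0.3757  0.1254] [ 0.4385 -0.3779  0.1254]
probe s 0.155 44 [ 0.4438 -0.3851  0.1636] [ 0.4422 -0.384   0.1624]
probe s 0.1 81 [ 0.4481 -0.3869  0.1247] [ 0.4452 -0.385   0.1253]
```

```bash
cat >> h.py <<'E'
from scipy.spatial.transform import Rotation as Ro
def st():
    s=ctrl.get_state(); R=Ro.from_rotvec(s['tool_rot']).as_matrix()
    print('t',round(float(s['time']),2),'tcp',s['position'].round(4),'jaw deg',np.degrees(np.arctan2(R[1,1],R[0,1])).round(1),'tilt z',R[:,2].round(4),'F',s['ft_force'].round(2),'M',s['torque'].round(2),'g',round(float(s['grip_width']),3),'q',s['joint_positions'].round(2))
    return s,R
def need(wps,R=None,p=None):
    s=ctrl.get_state(); R=Ro.from_rotvec(s['tool_rot']).as_matrix() if R is None else R; p=s['position'] if p is None else p
    for q in wps:
        q=np.array(q,float); print(q.round(3),'shift cm',(R.T@(q-p)*100).round(2)); p=q
E
python3 - <<'E'
from h import *
st()
t=dict(np.load('pics/top1.npz'));print('green',w(t,428.5,274),w(t,420,274,.06))
need([(.237,.605,.52),(.352,.281,.52),(.352,.281,.434)])
P=np.array([.608,.388])
th=np.arctan2(.388-.281,.608-.352);print(th)
need([(.608-.28*np.cos(a),.388-.28*np.sin(a),.434) for a in np.linspace(.395,1.38,15)],p=np.array([.352,.281,.434]))
E
```

```text
t 0.1 tcp [0.2367 0.6052 0.4038] jaw deg 68.6 tilt z [-5.0e-04 -1.6e-03 -1.0e+00] F [-0.26  0.01 -0.32] M [-0.04  0.01 -0.02] g 1.001 q [-1.18  0.32 -0.07  1.45  0.02  1.37 -0.06]
green [ 0.34543298 -0.45794647  0.1504846 ] [ 0.34540107 -0.45746504  0.06      ]
[0.237 0.605 0.52 ] shift cm [ -0.04  -0.03 -11.62]
[0.352 0.281 0.52 ] shift cm [-22.51 -25.99   0.05]
[0.352 0.281 0.434] shift cm [0.   0.01 8.6 ]
0.39590007405526284
[0.35  0.28  0.434] shift cm [ 0.2  -0.16  0.  ]
[0.358 0.262 0.434] shift cm [-1.42 -1.37  0.  ]
[0.367 0.245 0.434] shift cm [-1.51 -1.27  0.  ]
[0.378 0.228 0.434] shift cm [-1.59 -1.16  0.  ]
[0.39  0.213 0.434] shift cm [-1.67 -1.04  0.  ]
[0.403 0.198 0.434] shift cm [-1.74 -0.92  0.  ]
[0.416 0.184 0.434] shift cm [-1.8 -0.8  0. ]
[0.431 0.171 0.434] shift cm [-1.85 -0.67  0.  ]
[0.447 0.159 0.434] shift cm [-1.9  -0.54  0.  ]
[0.463 0.148 0.434] shift cm [-1.93 -0.4   0.  ]
[0.481 0.139 0.434] shift cm [-1.95 -0.26  0.  ]
[0.498 0.13  0.434] shift cm [-1.97 -0.13  0.  ]
[0.517 0.123 0.434] shift cm [-1.97  0.01  0.  ]
[0.536 0.117 0.434] shift cm [-1.96  0.15 -0.  ]
[0.555 0.113 0.434] shift cm [-1.95  0.29 -0.  ]
```

>>> play_rows(targets="0 0 -3 0 0 0.182 1;0 0 -3 0 0 0.182 1;0 0 -3 0 0 0.182 1;0 0 -3 0 0 0.182 1;0 0 0 0 0 0.182 1;0 0 0 0 0 0.182 1;0 0 0 0 0 0.182 1;0 0 0 0 0 0.182 1;0 0 0 0 0 0.182 1;0 0 0 0 0 0.182 1;0 0 0 0 0 0 1", newtons=15)

```text
time: 1.48
position: [0.2367, 0.6054, 0.5201]
tool_rot: [2.822, 1.356, -0.017]
ft_force: [-0.8, -0.2, -0.8]
grip_width: 1.0
```

```bash
python3 - <<'E'
from h import *
st()
need([(.351,.281,.52)])
E
```

```text
t 1.48 tcp [0.2367 0.6054 0.5201] jaw deg -38.7 tilt z [-0.005  -0.0142 -0.9999] F [-0.8  -0.16 -0.77] M [-0.07  0.05  0.  ] g 1.0 q [-1.36  0.3   0.16  1.25 -0.05  1.61 -1.88]
[0.351 0.281 0.52 ] shift cm [-18.18  29.19   0.41]
```

>>> play_rows(targets="-2.27 3.65 0 0 0 0 1;-2.27 3.65 0 0 0 0 1;-2.27 3.65 0 0 0 0 1;-2.27 3.65 0 0 0 0 1;-2.27 3.65 0 0 0 0 1;-2.27 3.65 0 0 0 0 1;-2.27 3.65 0 0 0 0 1;-2.27 3.65 0 0 0 0 1;0 0 0 0 0 0 1")

```text
time: 2.6
position: [0.3588, 0.2726, 0.5216]
tool_rot: [2.795, 1.406, -0.02]
ft_force: [-1.1, 1.3, -0.4]
grip_width: 0.999
```

```bash
cat >> h.py <<'E'
def tilt():
    R=Ro.from_rotvec(ctrl.get_state()['tool_rot']).as_matrix(); a=np.cross(R[:,2],[0,0,-1]); print('tilt fix ax ay az',(R.T@a).round(3))
E
python3 - <<'E'
from h import *
st();tilt()
need([(.351,.281,.52),(.351,.281,.434)])
shot('scene','s2');shot('top','t2')
E
```

```text
t 2.6 tcp [0.3588 0.2726 0.5216] jaw deg -36.6 tilt z [-0.006  -0.0172 -0.9998] F [-1.14  1.27 -0.39] M [-0.06  0.06  0.03] g 0.999 q [-1.12 -0.16  0.36  1.72  0.06  1.58 -1.4 ]
tilt fix ax ay az [0.005 0.017 0.   ]
[0.351 0.281 0.52 ] shift cm [ 0.21 -1.13  0.15]
[0.351 0.281 0.434] shift cm [ 0.15 -0.05  8.6 ]
```

View pics/s2.png

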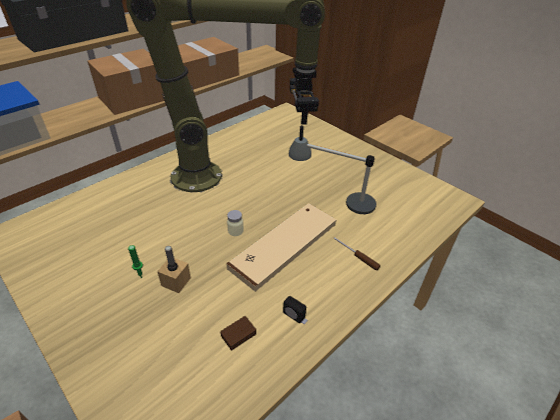

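>>> play_rows(targets="0.2 -1.1 0 0.005 0.017 0 1;0 0 0 0 0 0 1")

```text
time: 2.95
position: [0.3473, 0.2873, 0.5206]
tool_rot: [-2.798, -1.427, 0.001]
ft_force: [-0.6, -0.0, -0.3]
grip_width: 1.003
```

```bash
python3 - <<'E'
from h import *
st();tilt()
need([(.3515,.281,.434)])
E
```

```text
t 2.95 tcp [0.3473 0.2873 0.5206] jaw deg -35.9 tilt z [-0.001  0.    -1.   ] F [-0.61 -0.03 -0.33] M [-0.14  0.09  0.  ] g 1.003 q [-1.13 -0.16  0.34  1.73  0.05  1.56 -1.43]
tilt fix ax ay az [-0.001  0.001  0.   ]
[0.352 0.281 0.434] shift cm [-0.26  0.71  8.66]
```

>>> play_rows(targets="-0.2 0.6 1.5 0 0 0 1;0 0 1.7 0 0 0 1;0 0 1.7 0 0 0 1;0 0 1.7 0 0 0 1;0 0 1.7 0 0 0 1;0 0 0 0 0 0 1")

```text
time: 3.7
position: [0.3502, 0.2823, 0.4292]
tool_rot: [2.795, 1.43, -0.008]
ft_force: [0.7, 0.2, 1.0]
grip_width: 0.997
```

```bash
python3 - <<'E'
from h import *
st();tilt()
need([(.3515,.281,.434)])
d=shot('scene','s3');cv2.imwrite('pics/s3c.png',cv2.resize(d['pixels'][60:180,250:400],None,fx=5,fy=5))
E
```

```text
t 3.7 tcp [0.3502 0.2823 0.4292] jaw deg -35.8 tilt z [-0.0036 -0.0043 -1.    ] F [0.69 0.16 1.03] M [-0.13  0.08 -0.05] g 0.997 q [-1.13 -0.14  0.35  1.89  0.05  1.39 -1.41]
tilt fix ax ay az [-0.     0.006  0.   ]
[0.352 0.281 0.434] shift cm [-0.03  0.18 -0.48]
```

View pics/s3c.png

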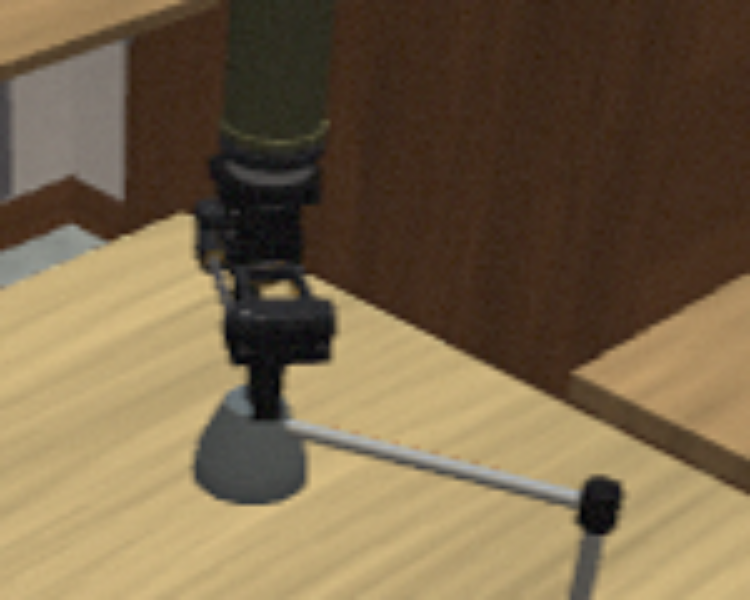

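The fingers hang either side of the stub, just above the head. I'll raise 3 mm and close gently.

>>> play_rows(targets="0 0.15 -0.4 0 0.005 0 1;0 0 0 0 0 0 -1;0 0 0 0 0 0 -1;0 0 0 0 0 0 -1;0 0 0 0 0 0 -1;0 0 0 0 0 0 -1;0 0 0 0 0 0 -1", newtons=12)

```text
time: 4.62
position: [0.3523, 0.2819, 0.4368]
tool_rot: [-2.794, -1.43, -0.008]
ft_force: [-0.6, 0.1, 0.4]
grip_width: 0.405
```

```bash
python3 - <<'E'
from h import *
s,R=st()
p=s['position']
P=np.array([.608,.388]);r=np.hypot(*(p[:2]-P));print(r)
a0=np.arctan2(P[1]-p[1],P[0]-p[0])
need([(P[0]-r*np.cos(a),P[1]-r*np.sin(a),p[2]) for a in np.linspace(a0,1.38,15)[1:]])
E
```

```text
t 4.62 tcp [0.3523 0.2819 0.4368] jaw deg -35.8 tilt z [ 0.0034  0.0047 -1.    ] F [-0.56  0.07  0.38] M [-0.17  0.05 -0.01] g 0.405 q [-1.12 -0.14  0.36  1.88  0.05  1.39 -1.41]
0.2768478594481752
[0.36  0.264 0.437] shift cm [-0.97  1.7  -0.01]
[0.37  0.247 0.437] shift cm [-0.84  1.76 -0.  ]
[0.38  0.231 0.437] shift cm [-0.72  1.81 -0.  ]
[0.392 0.215 0.437] shift cm [-0.59  1.86 -0.  ]
[0.405 0.2   0.437] shift cm [-0.46  1.9  -0.  ]
[0.418 0.186 0.437] shift cm [-0.32  1.92 -0.  ]
[0.433 0.173 0.437] shift cm [-0.18  1.94 -0.  ]
[0.449 0.162 0.437] shift cm [-0.05  1.95 -0.  ]
[0.465 0.151 0.437] shift cm [0.09 1.95 0.  ]
[0.482 0.142 0.437] shift cm [0.23 1.94 0.  ]
[0.5   0.133 0.437] shift cm [0.36 1.92 0.  ]
[0.518 0.126 0.437] shift cm [0.5  1.89 0.  ]
[0.536 0.121 0.437] shift cm [0.63 1.85 0.  ]
[0.555 0.116 0.437] shift cm [0.76 1.8  0.  ]
```

>>> play_rows(targets="0 0 0 0 0 0 -1;0 0 0 0 0 0 -1;0 0 0 0 0 0 -1;0 0 0 0 0 0 -1;0 0 0 0 0 0 -1")

```text
time: 5.25
position: [0.3516, 0.2821, 0.4366]
tool_rot: [-2.793, -1.431, -0.005]
ft_force: [-2.1, -0.4, 0.1]
grip_width: 0.182
```

```bash
python3 - <<'E'
from h import *
st()
E
```

```text
t 5.25 tcp [0.3516 0.2821 0.4366] jaw deg -35.7 tilt z [ 0.0015  0.0042 -1.    ] F [-2.15 -0.44  0.14] M [-0.08  0.25  0.06] g 0.182 q [-1.13 -0.14  0.35  1.88  0.05  1.39 -1.41]
```

Gripped: 0.182 × 87 mm is about 16 mm. I'll swing the first half now.

>>> play_rows(targets="-0.97 1.7 0 0 0 0 -1;-0.84 1.76 0 0 0 0 -1;-0.72 1.81 0 0 0 0 -1;-0.6 1.86 0 0 0 0 -1;-0.46 1.9 0 0 0 0 -1;-0.32 1.92 0 0 0 0 -1;0 0 0 0 0 0 -1")

```text
time: 6.12
position: [0.4184, 0.1828, 0.4366]
tool_rot: [-2.786, -1.435, -0.003]
ft_force: [1.6, 0.3, -1.9]
grip_width: 0.176
```

```bash
cat >>h.py <<'E'
def arc(P,r,end,n):
    s,R=st();p=s['position'];tilt()
    print('r now',np.hypot(*(p[:2]-P)))
    a0=np.arctan2(P[1]-p[1],P[0]-p[0]);print('ang',a0)
    need([(P[0]-r*np.cos(a),P[1]-r*np.sin(a),p[2]) for a in np.linspace(a0,end,n+1)[1:]])
E
python3 - <<'E'
from h import *
arc(np.array([.608,.388]),.279,1.38,8)
E
```

```text
t 6.12 tcp [0.4184 0.1828 0.4366] jaw deg -35.5 tilt z [-0.0017  0.0078 -1.    ] F [ 1.55  0.31 -1.91] M [-0.16 -0.52  0.08] g 0.176 q [-1.03 -0.15  0.51  1.87  0.06  1.39 -1.15]
tilt fix ax ay az [-0.006 -0.005  0.   ]
r now 0.2793481346608668
ang 0.8248940558664409
[0.433 0.17  0.437] shift cm [-0.14  1.93 -0.01]
[0.449 0.159 0.437] shift cm [-0.04  1.94 -0.01]
[0.465 0.148 0.437] shift cm [ 0.09  1.93 -0.01]
[0.482 0.139 0.437] shift cm [ 0.23  1.92 -0.01]
[0.5   0.131 0.437] shift cm [ 0.36  1.9  -0.01]
[0.518 0.124 0.437] shift cm [ 0.49  1.87 -0.01]
[0.536 0.118 0.437] shift cm [ 0.62  1.83 -0.01]
[0.555 0.114 0.437] shift cm [ 0.74  1.79 -0.01]
```

>>> play_rows(targets="-0.14 1.93 0 0 0 0 -1;-0.04 1.94 0 0 0 0 -1;0.09 1.93 0 0 0 0 -1;0.23 1.92 0 0 0 0 -1;0.36 1.9 0 0 0 0 -1;0.49 1.87 0 0 0 0 -1;0.62 1.83 0 0 0 0 -1;0.7 1.7 0 0 0 0 -1;0 0 0 0 0 0 -1")

```text
time: 7.25
position: [0.5523, 0.1159, 0.4365]
tool_rot: [-2.776, -1.446, 0.015]
ft_force: [1.2, -0.7, 0.2]
grip_width: 0.184
```

```bash
python3 - <<'E'
from h import *
arc(np.array([.608,.388]),.279,1.38,1)
d=shot('scene','s4')
E
```

```text
t 7.25 tcp [0.5523 0.1159 0.4365] jaw deg -35.0 tilt z [-0.014   0.0056 -0.9999] F [ 1.16 -0.72  0.2 ] M [-0.3  -0.59  0.09] g 0.184 q [-0.88  0.14  0.7   1.64 -0.1   1.41 -0.78]
tilt fix ax ay az [-0.015  0.003  0.   ]
r now 0.2777262763883811
ang 1.368778289518113
[0.555 0.114 0.437] shift cm [ 0.01  0.34 -0.  ]
```

View pics/s4.png

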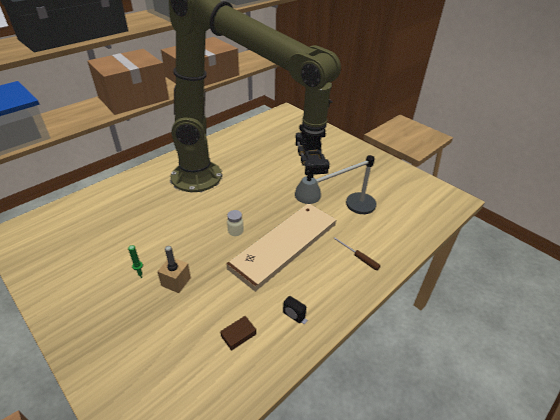

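The lamp head is over the board's +y end, with the head at about (308,190) in the scene view. I'll release it and rise.

>>> play_rows(targets="0 0 0 0 0 0 1;0 0 0 0 0 0 1;0 0 0 0 0 0 1;0 0 0 0 0 0 1;0 0 0 0 0 0 1;0 0 0 0 0 0 1;0 0 -3 0 0 0 1;0 0 -3 0 0 0 1;0 0 -3 0 0 0 1;0 0 0 0 0 0 1")

```text
time: 8.55
position: [0.5509, 0.1166, 0.5279]
tool_rot: [-2.771, -1.447, 0.023]
ft_force: [-0.0, -0.1, -0.2]
grip_width: 0.998
```

```bash
python3 - <<'E'
from h import *
st();tilt()
need([(.4395,-.384,.52),(.4395,-.384,.37)])
E
```

```text
t 8.55 tcp [0.5509 0.1166 0.5279] jaw deg -34.9 tilt z [-0.0201  0.007  -0.9998] F [-0.02 -0.14 -0.16] M [-0.14  0.12 -0.01] g 0.998 q [-0.89  0.12  0.71  1.48 -0.09  1.59 -0.79]
tilt fix ax ay az [-0.02   0.006  0.   ]
[ 0.44  -0.384  0.52 ] shift cm [-47.44  19.48   0.67]
[ 0.44  -0.384  0.37 ] shift cm [ 0.09  0.31 15.  ]
```

>>> play_rows(targets="0 0 0 -0.02 0.006 0 1;-3.9 1.6 0 0 0 0 1;-3.9 1.6 0 0 0 0 1;-3.9 1.6 0 0 0 0 1;-3.9 1.6 0 0 0 0 1;-3.9 1.6 0 0 0 0 1;-3.9 1.6 0 0 0 0 1;-3.9 1.6 0 0 0 0 1;-3.9 1.6 0 0 0 0 1;-3.9 1.6 0 0 0 0 1;-3.9 1.6 0 0 0 0 1;-3.9 1.6 0 0 0 0 1;0 0 0 0 0 0 1")

```text
time: 10.18
position: [0.4453, -0.3471, 0.5148]
tool_rot: [-2.779, -1.462, 0.017]
ft_force: [0.1, 0.0, -0.9]
grip_width: 0.998
```

```bash
python3 - <<'E'
from h import *
st();tilt()
need([(.4395,-.384,.38),(.4395,-.384,.297)])
d=shot('top','t5');shot('scene','s5')
def cloud(d):
    v,u=np.mgrid[0:420,0:560]; z=d['depth']
    c=np.stack([u*z,v*z,z],-1).reshape(-1,3)@np.linalg.inv(d['intrinsics']).T
    return (c-d['t'])@d['R']
P=cloud(d)
Q=P[(P[:,2]>.25)&(P[:,2]<.31)&(abs(P[:,0]-.56)<.06)&(abs(P[:,1]-.115)<.06)];print('grip',len(Q),np.median(Q,0))
Q=P[(P[:,2]>.15)&(P[:,2]<.243)&(abs(P[:,0]-.56)<.1)&(abs(P[:,1]-.09)<.07)];print('head',len(Q),Q.min(0),Q.max(0))
E
```

```text
t 10.18 tcp [ 0.4453 -0.3471  0.5148] jaw deg -34.5 tilt z [-0.0104 -0.0035 -0.9999] F [ 0.07  0.04 -0.94] M [-0.05  0.08 -0.02] g 0.998 q [-0.38  0.18  1.15  1.51 -0.16  1.56  0.16]
tilt fix ax ay az [-0.007  0.009  0.   ]
[ 0.44  -0.384  0.38 ] shift cm [-3.25  1.7  13.5 ]
[ 0.44  -0.384  0.297] shift cm [0.07 0.05 8.3 ]
grip 45 [0.54885701 0.11553896 0.2908077 ]
head 824 [0.50410273 0.06973298 0.16293493] [0.59303618 0.15984749 0.24210864]
```

View pics/t5.png

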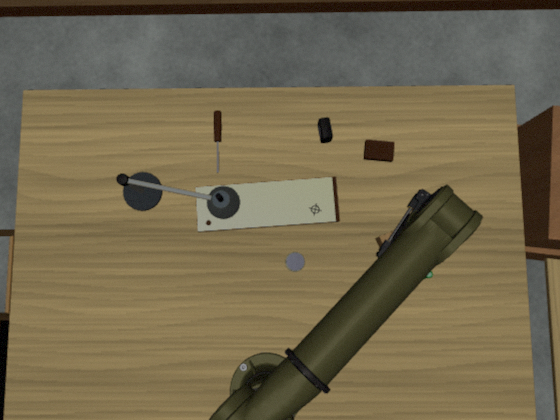

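The lamp head is now at (223,202) in the top view, measured at (0.549, 0.116), which is fully over the +y half. Joint 3 is getting close to its limit, so I'll go on in small steps.

>>> play_rows(targets="-1 0.5 1 -0.007 0.009 0 1;-1 0.5 2 0 0 0 1;-1 0.5 2.5 0 0 0 1;0 0 2.5 0 0 0 1;0 0 0 0 0 0 1")

```text
time: 10.9
position: [0.4448, -0.3747, 0.4267]
tool_rot: [-2.764, -1.48, -0.006]
ft_force: [-0.4, 0.0, 1.2]
grip_width: 0.997
```

```bash
python3 - <<'E'
from h import *
st();tilt()
need([(.4395,-.384,.38),(.4395,-.384,.297)])
d=shot('scene','s6');cv2.imwrite('pics/s6c.png',cv2.resize(d['pixels'][150:320,90:250],None,fx=4,fy=4,interpolation=cv2.INTER_CUBIC)[:600])
E
```

```text
t 10.9 tcp [ 0.4448 -0.3747  0.4267] jaw deg -33.7 tilt z [ 8.0e-04  7.2e-03 -1.0e+00] F [-0.38  0.01  1.25] M [-0.05  0.07 -0.02] g 0.997 q [-0.27  0.28  1.12  1.62 -0.26  1.4   0.29]
tilt fix ax ay az [-0.003 -0.006  0.   ]
[ 0.44  -0.384  0.38 ] shift cm [-1.1   0.09  4.66]
[ 0.44  -0.384  0.297] shift cm [-0.05  0.03  8.3 ]
```

View pics/s6c.png

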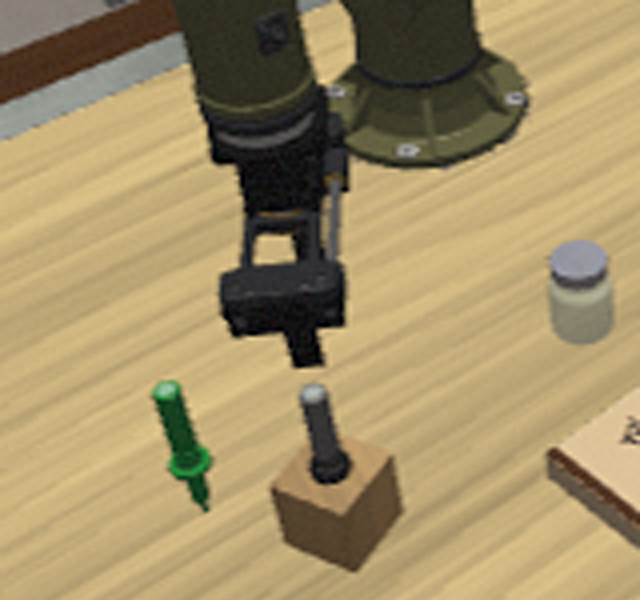

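>>> play_rows(targets="-1 0.1 1 -0.003 -0.006 0 1;-0.1 0 2 0 0 0 1;0 0 0 0 0 0 1")

```text
time: 11.32
position: [0.4397, -0.3858, 0.3972]
tool_rot: [2.766, 1.482, 0.003]
ft_force: [-1.1, 0.4, 0.2]
grip_width: 1.001
```

```bash
python3 - <<'E'
from h import *
st();tilt()
need([(.440,-.384,.36),(.440,-.384,.297)])
E
```

```text
t 11.32 tcp [ 0.4397 -0.3858  0.3972] jaw deg -33.6 tilt z [ 0.0035 -0.0025 -1.    ] F [-1.07  0.39  0.21] M [-0.12  0.1  -0.05] g 1.001 q [-0.24  0.31  1.11  1.66 -0.28  1.34  0.33]
tilt fix ax ay az [0.004 0.    0.   ]
[ 0.44  -0.384  0.36 ] shift cm [ 0.17 -0.09  3.72]
[ 0.44  -0.384  0.297] shift cm [ 0.   -0.03  6.3 ]
```

>>> play_rows(targets="0.15 -0.1 2 0 0 0 1;0 0 2 0 0 0 1;0 0 2 0 0 0 1;0 0 2 0 0 0 1;0 0 1.8 0 0 0 1;0 0 0 0 0 0 1")

```text
time: 12.08
position: [0.4402, -0.3833, 0.2912]
tool_rot: [2.766, 1.484, 0.002]
ft_force: [-1.1, 0.6, 0.5]
grip_width: 1.003
```

```bash
python3 - <<'E'
from h import *
st();tilt()
need([(.440,-.384,.297)])
d=shot('scene','s7');cv2.imwrite('pics/s7c.png',cv2.resize(d['pixels'][150:320,90:250],None,fx=4,fy=4,interpolation=cv2.INTER_CUBIC)[:600])
E
```

```text
t 12.07 tcp [ 0.4402 -0.3833  0.2912] jaw deg -33.6 tilt z [ 0.0021 -0.0014 -1.    ] F [-1.1   0.61  0.54] M [-0.09  0.1   0.03] g 1.003 q [-0.17  0.41  1.04  1.79 -0.39  1.16  0.4 ]
tilt fix ax ay az [0.002 0.    0.   ]
[ 0.44  -0.384  0.297] shift cm [-0.07  0.02 -0.58]
```

View pics/s7c.png

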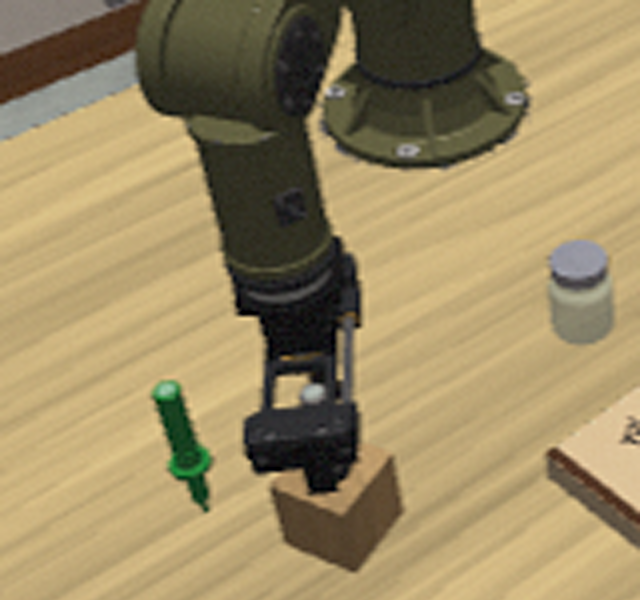

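>>> play_rows(targets="0 0 -0.1 0 0 0 -1;0 0 0 0 0 0 -1;0 0 0 0 0 0 -1;0 0 0 0 0 0 -1;0 0 0 0 0 0 -1;0 0 0 0 0 0 -1;0 0 0 0 0 0 -1;0 0 0 0 0 0 -1;0 0 0 0 0 0 -1;0 0 0 0 0 0 -1;0 0 0 0 0 0 -1", newtons=30)

```text
time: 13.5
position: [0.4398, -0.384, 0.2952]
tool_rot: [2.766, 1.484, 0.004]
ft_force: [-1.5, 1.5, 1.4]
grip_width: 0.246
```

```bash
python3 - <<'E'
from h import *
st();tilt()
E
```

```text
t 13.5 tcp [ 0.4398 -0.384   0.2952] jaw deg -33.6 tilt z [ 3.6e-03 -9.0e-04 -1.0e+00] F [-1.51  1.48  1.39] M [0.28 0.56 0.01] g 0.246 q [-0.17  0.41  1.04  1.78 -0.38  1.17  0.4 ]
tilt fix ax ay az [ 0.004 -0.001  0.   ]
```

Gripped at about 21.5 mm, which fits the 22 mm probe grip. The offset from tip to TCP is about 280 mm. I'll lift straight up.

>>> play_rows(targets="0 0 -1 0 0 0 -1;0 0 -1.5 0 0 0 -1;0 0 -2 0 0 0 -1;0 0 -2 0 0 0 -1;0 0 -2 0 0 0 -1;0 0 -2 0 0 0 -1;0 0 0 0 0 0 -1")

```text
time: 14.38
position: [0.4401, -0.3849, 0.4103]
tool_rot: [2.76, 1.48, 0.01]
ft_force: [-0.4, 0.7, -1.2]
grip_width: 0.247
```

```bash
python3 - <<'E'
from h import *
s,R=st();tilt()
need([(.546,-.151,.40)])
d=shot('scene','s8');cv2.imwrite('pics/s8c.png',cv2.resize(d['pixels'][150:320,90:250],None,fx=4,fy=4,interpolation=cv2.INTER_CUBIC)[:600])
print(pix(d,s['position']+R@[0,0,.28]),pix(d,s['position']+R@[0,0,.26]))
E
```

```text
t 14.38 tcp [ 0.4401 -0.3849  0.4103] jaw deg -33.6 tilt z [ 0.0105 -0.0056 -0.9999] F [-0.36  0.7  -1.17] M [-0.11  0.09 -0.01] g 0.247 q [-0.25  0.29  1.11  1.65 -0.27  1.36  0.32]
tilt fix ax ay az [ 0.012 -0.001  0.   ]
[ 0.546 -0.151  0.4  ] shift cm [25.34 -4.13  1.01]
[169.73704133 256.41613872] [168.68564122 252.01855114]
```

View pics/s8c.png

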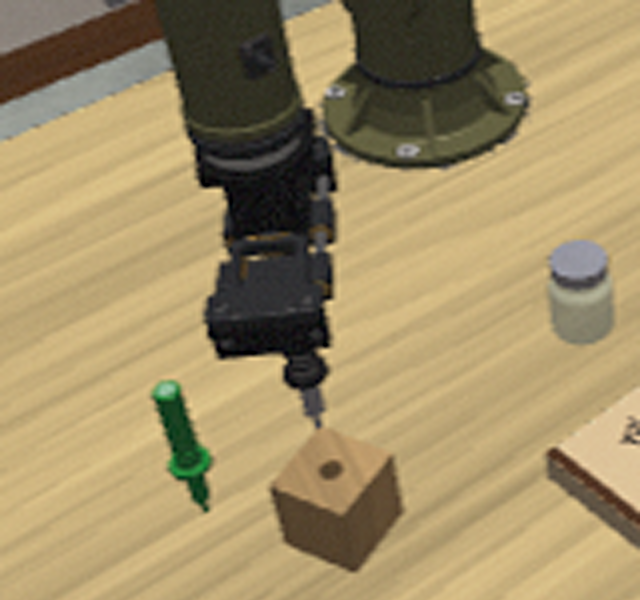

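The tip is at about (169.6, 256.9) and predicted at (169.7, 256.4), so the 280 mm offset holds. Next I'll move above the mark.

>>> play_rows(targets="0 0 0 0.012 -0.001 0 -1;2.8 -0.46 0 0 0 0 -1;2.8 -0.46 0 0 0 0 -1;2.8 -0.46 0 0 0 0 -1;2.8 -0.46 0 0 0 0 -1;2.8 -0.46 0 0 0 0 -1;2.8 -0.46 0 0 0 0 -1;2.8 -0.46 0 0 0 0 -1;2.8 -0.46 0 0 0 0 -1;0 0 0 0 0 0 -1;0 0 0 0 0 0 -1")

```text
time: 15.8
position: [0.5336, -0.1701, 0.3996]
tool_rot: [-2.758, -1.473, 0.028]
ft_force: [-0.3, -0.8, -1.1]
grip_width: 0.246
```

```bash
python3 - <<'E'
from h import *
s,R=st();tilt()
need([(.546,-.151,.34)])
E
```

```text
t 15.8 tcp [ 0.5336 -0.1701  0.3996] jaw deg -33.8 tilt z [-0.0227  0.0039 -0.9997] F [-0.32 -0.79 -1.15] M [-0.15  0.1  -0.  ] g 0.246 q [-0.66  0.22  1.06  1.71 -0.19  1.35 -0.15]
tilt fix ax ay az [-0.021  0.009  0.   ]
[ 0.546 -0.151  0.34 ] shift cm [2.34 0.09 5.94]
```

>>> play_rows(targets="0 0 0 -0.021 0.009 0 -1;2.2 0 1.5 0 0 0 -1;0 0 1.5 0 0 0 -1;0 0 0 0 0 0 -1")

```text
time: 16.3
position: [0.5454, -0.1527, 0.3666]
tool_rot: [2.774, 1.475, -0.001]
ft_force: [-0.3, -0.1, -1.8]
grip_width: 0.244
```

```bash
python3 - <<'E'
from h import *
s,R=st();tilt()
need([(.546,-.151,.325)])
E
```

```text
t 16.3 tcp [ 0.5454 -0.1527  0.3666] jaw deg -34.0 tilt z [-5.e-04 -6.e-04 -1.e+00] F [-0.26 -0.08 -1.8 ] M [-0.1   0.08  0.02] g 0.244 q [-0.66  0.26  1.04  1.74 -0.23  1.27 -0.17]
tilt fix ax ay az [-0.     0.001  0.   ]
[ 0.546 -0.151  0.325] shift cm [ 0.18 -0.04  4.16]
```

>>> play_rows(targets="0.15 0 1.5 0 0 0 -1;0 0 1.5 0 0 0 -1;0 0 0.8 0 0 0 -1;0 0 0 0 0 0 -1;0 0 0 0 0 0 -1")

```text
time: 16.92
position: [0.5459, -0.1521, 0.3255]
tool_rot: [2.774, 1.473, -0.003]
ft_force: [1.3, -0.2, -0.8]
grip_width: 0.246
```

```bash
python3 - <<'E'
from h import *
s,R=st();tilt()
need([(.546,-.151,.316)])
d=shot('scene','s9');cv2.imwrite('pics/s9c.png',cv2.resize(d['pixels'][210:285,205:305],None,fx=8,fy=8,interpolation=cv2.INTER_CUBIC))
print(pix(d,s['position']+R@[0,0,.28]),pix(d,(.546,-.1513,.03)))
d=shot('top','t9');cv2.imwrite('pics/t9c.png',cv2.resize(d['pixels'][175:235,275:355],None,fx=8,fy=8,interpolation=cv2.INTER_CUBIC))
E
```

```text
t 16.93 tcp [ 0.5459 -0.1521  0.3255] jaw deg -34.1 tilt z [-0.0015 -0.0012 -1.    ] F [ 1.33 -0.18 -0.76] M [-0.09  0.09  0.01] g 0.246 q [-0.64  0.3   1.01  1.79 -0.27  1.2  -0.13]
tilt fix ax ay az [-0.001  0.002  0.   ]
[ 0.546 -0.151  0.316] shift cm [ 0.1  -0.06  0.95]
[249.47003027 254.97865492] [249.94607897 257.8921005 ]
```

View pics/s9c.png

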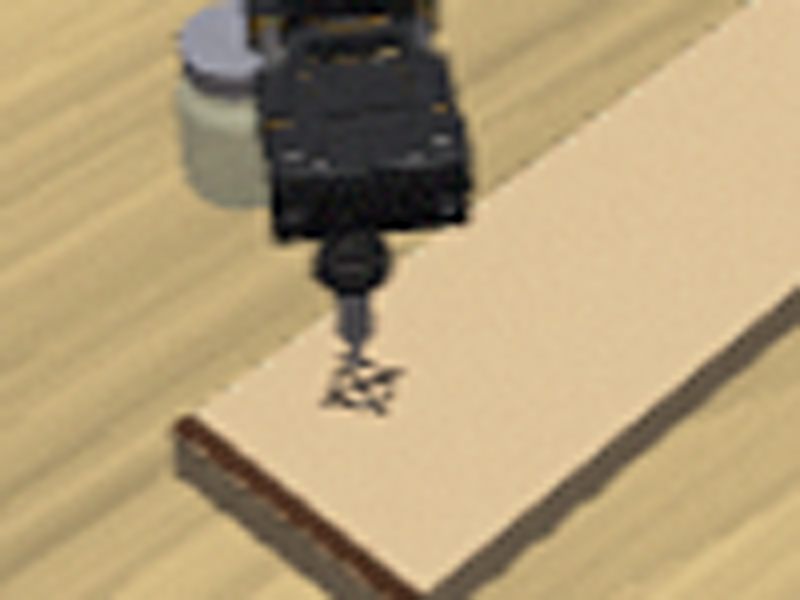

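View pics/t9c.png

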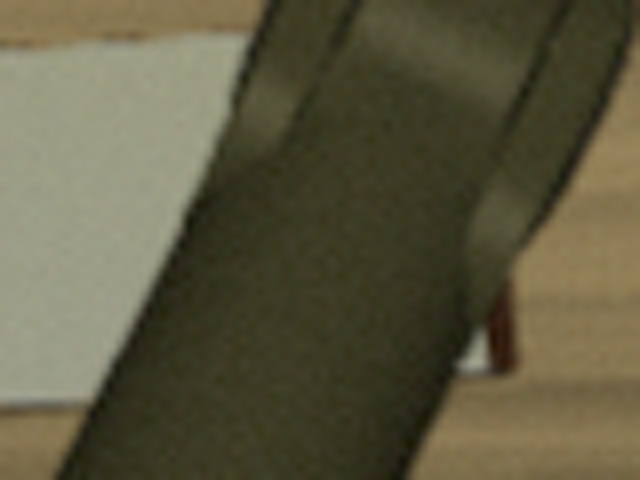

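```bash
cat >>h.py <<'E'
def avg(n=8):
    F=[];Z=[]
    for i in range(n):
        ctrl.get_image('scene');s=ctrl.get_state();F.append(s['ft_force']);Z.append(s['position'])
    print('F',np.mean(F,0).round(2),'sd',np.std(F,0).round(2),'p',np.mean(Z,0).round(4),np.std(Z,0).round(4))
E
python3 - <<'E'
from h import *
avg(10)
t=dict(np.load('pics/top1.npz'));s=dict(np.load('pics/scene1.npz'))
for n,d,(u,v) in(('t',t,(315,209)),('s',s,(250,258))):
    g=d['pixels'][v-9:v+10,u-9:u+10].astype(float).min(2); m=np.median(g); wt=np.clip(m-g-25,0,None)
    V,U=np.mgrid[v-9:v+10,u-9:u+10]; c=((U*wt).sum()/wt.sum(),(V*wt).sum()/wt.sum()); print(n,c,w(d,*c,.03).round(4))
E
```

```text
F [ 0.2   0.15 -1.28] sd [0.58 0.53 0.67] p [ 0.5459 -0.152   0.3255] [0.0001 0.     0.0001]
t (np.float64(314.9546012269939), np.float64(208.82453987730062)) [ 0.5457 -0.151   0.03  ]
s (np.float64(249.26544117647057), np.float64(257.3264705882353)) [ 0.5425 -0.1514  0.03  ]
```

```bash
python3 - <<'E'
from h import *
d=shot('scene','s10');s,R=st()
im=cv2.resize(d['pixels'][225:265,225:275],None,fx=16,fy=16,interpolation=cv2.INTER_CUBIC)
cv2.imwrite('pics/s10r.png',im.copy())
c=lambda X:tuple(int(round(x)) for x in ((pix(d,X)-[225,225]+.5)*16))
for o in (.214,.217,.22,.24,.26,.27,.28): print(o,c(s['position']+R@[0,0,o]))
cv2.circle(im,c((.5457,-.151,.03)),3,(0,0,255),-1)
for o in (.214,.22,.26,.28): cv2.circle(im,c(s['position']+R@[0,0,o]),3,(0,255,255),-1)
cv2.imwrite('pics/s10.png',im)
E
```

```text
t 17.57 tcp [ 0.5458 -0.1519  0.3253] jaw deg -34.1 tilt z [-0.0018 -0.001  -1.    ] F [ 0.59  0.51 -0.95] M [-0.07  0.08  0.01] g 0.244 q [-0.64  0.3   1.01  1.79 -0.27  1.2  -0.13]
0.214 (392, 274)
0.217 (392, 284)
0.22 (393, 294)
0.24 (395, 360)
0.26 (398, 424)
0.27 (399, 456)
0.28 (400, 487)
```

View pics/s10.png

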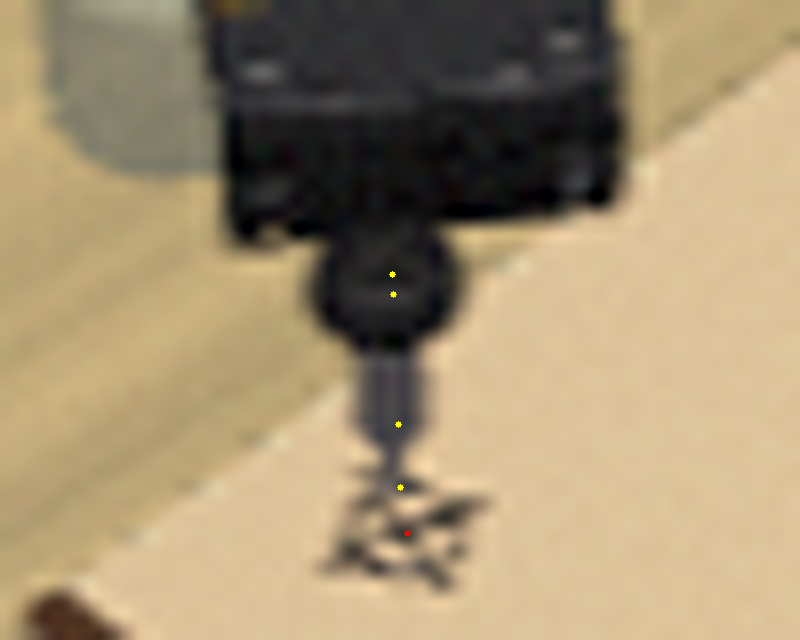

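>>> play_rows(targets="0.17 -0.05 0.6 0 0 0 -1;0 0 0.4 0 0 0 -1;0 0 0 0 0 0 -1;0 0 0 0 0 0 -1")

```text
time: 18.08
position: [0.5463, -0.15, 0.3142]
tool_rot: [-2.774, -1.474, 0.004]
ft_force: [0.0, -0.5, -1.7]
grip_width: 0.243
```

```bash
cat >>h.py <<'E'
def look(f):
    d=shot('scene',f);s,R=st();tilt()
    im=cv2.resize(d['pixels'][225:265,225:275],None,fx=16,fy=16,interpolation=cv2.INTER_CUBIC)
    c=lambda X:tuple(int(round(x)) for x in ((pix(d,X)-[225,225]+.5)*16))
    print('pred tip',c(s['position']+R@[0,0,.28]),'mark',c((.5457,-.151,.03)))
    cv2.imwrite(f'pics/{f}.png',im)
E
python3 - <<'E'
from h import *
look('s11');avg(10)
E
```

```text
t 18.12 tcp [ 0.5463 -0.15    0.3142] jaw deg -34.1 tilt z [-0.0025 -0.001  -1.    ] F [-0.26  0.67 -1.53] M [-0.02  0.11  0.03] g 0.248 q [-0.63  0.32  1.01  1.8  -0.29  1.18 -0.13]
tilt fix ax ay az [-0.002  0.002  0.   ]
pred tip (409, 518) mark (407, 533)
F [ 0.01 -0.15 -1.24] sd [0.53 0.37 0.76] p [ 0.5463 -0.15    0.3144] [0. 0. 0.]
```

View pics/s11.png

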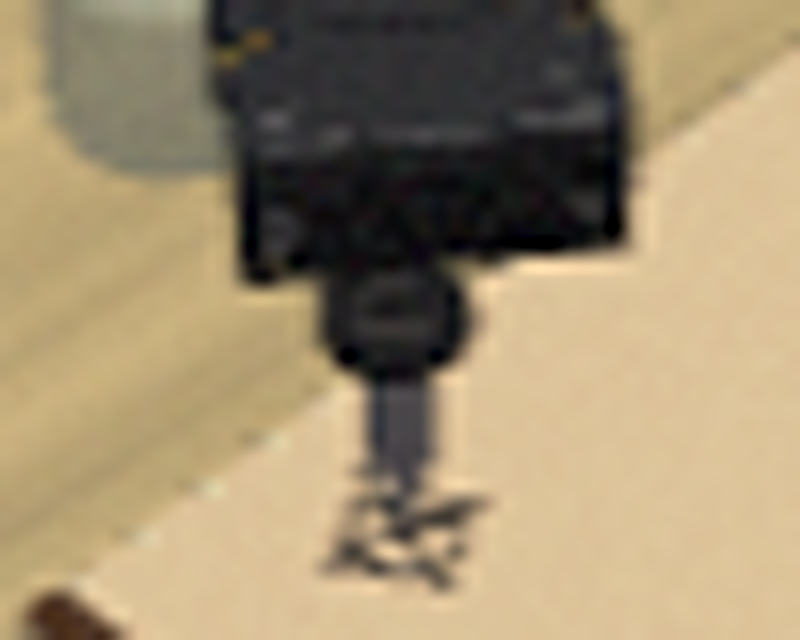

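>>> play_rows(targets="0 0 0.4 0 0 0 -1;0 0 0.3 0 0 0 -1;0 0 0 0 0 0 -1;0 0 0 0 0 0 -1")

```text
time: 19.12
position: [0.5465, -0.15, 0.3072]
tool_rot: [-2.774, -1.474, 0.003]
ft_force: [-0.6, 0.7, 1.9]
grip_width: 0.248
```

```bash
python3 - <<'E'
from h import *
look('s12');avg(16)
E
```

```text
t 19.18 tcp [ 0.5465 -0.1501  0.3072] jaw deg -34.0 tilt z [-1.9e-03 -9.0e-04 -1.0e+00] F [-0.58 -0.76  1.09] M [-0.12  0.19 -0.05] g 0.247 q [-0.62  0.33  1.    1.81 -0.3   1.17 -0.12]
tilt fix ax ay az [-0.001  0.002  0.   ]
pred tip (411, 540) mark (407, 533)
F [-0.47  0.09  0.65] sd [0.59 0.42 0.52] p [ 0.5465 -0.15    0.3072] [0. 0. 0.]
```

Contact made: the force rose about 1.9 N, so the plunger is roughly 3 mm in. That agrees with the height. I'll go about 2.8 mm further.

>>> play_rows(targets="0 0 0.27 0 0 0 -1;0 0 0 0 0 0 -1;0 0 0 0 0 0 -1")

```text
time: 20.35
position: [0.5465, -0.15, 0.3044]
tool_rot: [-2.774, -1.474, 0.003]
ft_force: [-0.0, -0.5, 1.9]
grip_width: 0.249
```

```bash
python3 - <<'E'
from h import *
look('s13');avg(24)
E
```

```text
t 20.4 tcp [ 0.5465 -0.15    0.3044] jaw deg -34.0 tilt z [-1.7e-03 -9.0e-04 -1.0e+00] F [-0.37  0.03  0.75] M [0.   0.27 0.05] g 0.245 q [-0.62  0.33  1.    1.81 -0.3   1.16 -0.12]
tilt fix ax ay az [-0.001  0.002  0.   ]
pred tip (412, 549) mark (407, 533)
F [-0.35  0.23  1.66] sd [0.54 0.38 0.51] p [ 0.5465 -0.15    0.3044] [0. 0. 0.]
```

View pics/s13.png

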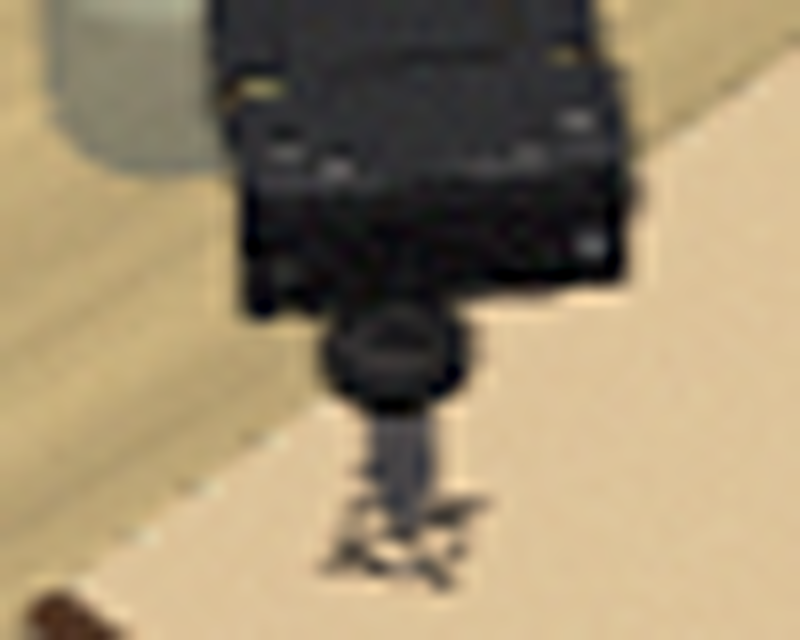

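The force rise of 2.9 N gives about 6.3 mm of plunger travel, and the height gives about 5.6 mm. The tip at about (402,530) in the crop sits on the cross centre at about (405,533). One last look at the whole scene, then I'll hand it in.

```bash
python3 - <<'E'
from h import *
shot('scene','s14')
E
```

```text
(no output)
```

View pics/s14.png

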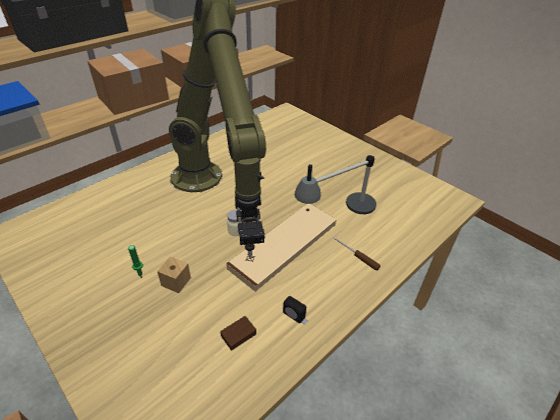

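The lamp head is still over the unmarked half, at about (308,190). The stand is empty, the bystanders are where they were, and the probe is on the mark at (250,258).

```bash
python3 - <<'E'
from h import *
st(); print(ctrl.close_job())
E
```

```text
t 21.65 tcp [ 0.5465 -0.15    0.3044] jaw deg -34.0 tilt z [-1.6e-03 -9.0e-04 -1.0e+00] F [-0.66  0.34  1.67] M [-0.05  0.18  0.02] g 0.249 q [-0.62  0.33  1.    1.81 -0.3   1.16 -0.12]
the job is handed in; nothing more can be done
None
```

I swung the lamp first, then took the probe from its stand and pressed its tip on the ringed cross. I handed the job in at 21.7 s with the arm still holding it there.

- **Lamp:** the head measured at (0.549, 0.116) from the top camera, with its whole rim over the unmarked half. It was still there in the last scene picture.
- **Press depth:** the force rose about 2.9 N from the free-air reading, which means the plunger is about 6.3 mm in. The tool height gives about 5.6 mm. Both are close to half way.
- **Tip position:** the tip lies within about 1 mm of the cross centre in the scene view. The tool axis alone would put it about 1.3 mm off. I trusted the picture and shifted the tool for the probe's offset in the grip. The arm hid the mark from the top camera, so I could not check it from above.
- **Upright and bystanders:** the tool is tilted about 0.1° from vertical. The jar, tape measure, offcut, screwdriver and green look-alike appear unmoved in the last picture.

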